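# Service a monitoring station: twist the lure cup home, fit the glue board

## Task

Press and twist the lure cup down in the tight sleeve of the monitoring station until its lid sits fully home on the sleeve, with its orange rib in line with the two yellow index lugs. Then pick up the glue board by its edges only, never touching its yellow sticky face, and lay it flat, sticky side up, centred on the station's cradle between the two yellow end lips. Leave the other things where they are.

Things in the scene. Friction and masses are not known exactly. Their poses are not given: they have to be found in the camera images.
- station: Black base plate 170 (x) x 290 (y) x 8 thick, screwed to the table. Origin: centre of its underside, at table height; z up. A round grey sleeve stands at y = -75, the cradle for the board at y = +75. Two yellow index lugs (12 x 14, tops 56 above the table) stand at x = +54 and -54, y = -75, either side of the sleeve: their line is the station's x axis.
- sleeve (a point): Centre of the grey sleeve's rim, 52 above the table, at (0, -75) on the station; axes as the station's. Sleeve: outer 92 dia, bore 68 dia; rubber spring pads inside grip the cup all round with a friction of about 32 N (25 to 39) pushed straight down, or about 0.8 N m to turn. While the cup is turning it goes down with about 18 N.
- cradle (a point): Centre of the cradle's top face, 40 above the table, at (0, +75) on the station; axes as the station's. The cradle is a black block 130 (x) x 36 (y) with a yellow lip at each x end, rising 6 above its top; 130 free between the lips.
- lure_cup: Loose cup, about 220 g: white body 64 dia x 42 high; on it a green lid 84 dia x 10; on that an upright orange rib 80 x 12 x 26 high, ends alike. Origin: centre of its underside, z up, x along the rib. Starts upright, stuck in the sleeve 12 to 20 too high, rib 0.7 to 1.4 rad anticlockwise (from above) of the lugs' line. Home: lid on the rim, origin 10 above the table. Stays where left.
- glue_board: Loose stiff board, 70 g, 120 (x) x 60 (y) x 5 thick, white, with a yellow sticky face 1 thick on top that ends 7 short of every edge. Origin: centre of its underside; z up. It starts flat on the wooden rest, whose sides it overhangs by about 12. Ends are alike.
- sticky_face: The board's yellow sticky face, 106 x 46 x 1, on the board's top. Nothing may touch it. Origin: centre of the face's underside, 5 above the board's origin.
- rest: Wooden block fixed to the table, 90 (x) x 36 (y) x 34 high, on which the board starts. Origin: centre of its underside.
- aerosol: blue-labelled spray can with red cap, 60 dia x 170 high, standing on the robot's side of the wooden rest. Bystander, loose; origin at its underside.
- jar: amber jar with black cap, 64 dia x 90 high, standing beyond the station. Bystander, loose; origin at its underside.
- snap_trap: wooden snap trap, 100 x 48 x about 18 high, lying beyond the wooden rest. Bystander, loose; origin at its underside.
- screwdriver: blue-handled screwdriver lying on the table towards the left side. Bystander, loose; origin at its underside (middle).
- dust_bottle: white bottle with yellow label, 68 dia x 190 high, towards the right side. Bystander, loose; origin at its underside.
- flashlight: black flashlight, about 155 long, 36 high, lying towards the far edge. Bystander, loose; origin at its underside.
- tin: open steel tin, 90 dia x 70 high, near left. Bystander, loose; origin at its underside.
Things that resemble listed ones, but are neither listed nor needed, are in the scene too. What is meant by the lure_cup is not red, and is the smaller of those in its own colour.

How it is judged:
By the outcome, as a careful person would: the job done as asked, in the order asked, and still so for the second after the job is handed in, with the robot touching nothing.
It also fails if it takes over 72 s, if anything falls off the work surface, if the arm or the gripper's body presses on something with over 40 N, if the wrist force passes 120 N, or if a joint passes its speed limit or range.

## Robot

A 6-joint arm with a two-finger parallel gripper is mounted at the origin on the work surface. World frame = base frame: x ahead of the robot, y to its left, z up, the work surface at z = 0. Lengths are in mm, angles in rad, forces in N, time in s.
With the tool pointing down it reaches from about 275 to 1000 mm from the base axis. Payload 8.4 kg.
Tool frame: the origin (TCP) lies at the very end of the fingers, on their centre line; the grasp point (between the pads) lies 19 mm behind it; z points along the fingers, x is the direction in which the jaws open and shut, and the axes are right-handed (so a half turn about z gives the same grasp; the last joint's range is limited). The gripper opens to 85 mm and grips with 20 to 120 N. Pads are 22 mm wide; open, the fingers measure 114 mm over their backs; the gripper's body (76 mm by 85 mm) begins 54 mm behind the grasp point. The pads swing forward as they close: fully open they stand 13 mm farther back than shut.
Start: joints at [1.244, 0.353, 1.633, -0, 1.155, -0.002], TCP at [199.448, 592.325, 231.281] pointing down, gripper open.
Joint ranges: [-2.63, 2.63], [-0.92, 2.1], [0.06, 2.66], [-1.3, 4.44], [0, 2.69], [-3.02, 3.02]. Speed limits (rad/s): [2.22, 2.22, 2.79, 3.14, 3.14, 3.14].

## Interface

Orientations are given as [roll, pitch, yaw] about the fixed x, y, z axes, in that order (R = Rz(yaw) Ry(pitch) Rx(roll)).
In Python, from rig import r gives the robot as it stands.
- The arm moves only by the tool arm_command, never from a script. Its argument "targets" is a list of rows, each a list of 6 numbers: the shift along the tool's x, y, z in m, then the turn, a rotation vector about the tool's x, y, z in rad. A call has 1 to 20 rows; each row shifts and turns the commanded pose from where the row before left it, along the tool's axes as they then stand; what a row does not reach is not made up. A row lasts 1/12 s, in which the tool goes at most 41.7 mm and 7.16 degrees, less where a joint would pass 70% of its speed; a pose out of reach is approached as far as the arm can. A call is refused whole if a number of a shift passes 0.0417 or a number of a turn 0.125, either way. A call with a gripper value outside its range is refused whole. "fingers" is the finger opening in m, from 0 to 0.0854, set as the call begins (left out, the last holds). The fingers move at their own pace and stop on an object; "squeeze" is the grip in N (left out, the last holds). Time passes only in rows, so rows that do not move let the fingers close. It gives the time, the measured TCP pose, the force and the opening at its end, in the units of the state.
- r.sense(): the state, without advancing time (a new reading comes with each control period).
- r.grab_frame(name): name is "scene" or "side" or "wrist"; returns a dict with "image" (420x560x3 uint8, blue, green, red), "fx", "fy", "cx", "cy" (pixels), "xyz" and "orientation" of the camera in the world. Camera axes: x right, y down, z forward; pixel columns grow to the right and rows downward; lengths in mm; the calibration is good to about 2 mm. A picture is of the moment at which its call begins. There is no depth.
- r.sign_off(): hands the job in, once; it reports no verdict.
The state is a dict: "clock": time; "qpos": joint angles; "qvel": joint speeds; "joint_efforts": joint torques, N m; "eef_pos": TCP position; "tcp_rot": TCP orientation; "contact_force": force on the tool from outside, world axes, zero at the start; "wrist_torque": the same for the moment, N m; "opening": opening from 0.0 (shut) to 1.0 (fully open).
Only numpy, scipy, OpenCV 4.12 (cv2) and the standard library are available. Lean on these libraries where they do the work, as an engineer would, in place of code of your own. Each camera call takes 0.05 s, during which the arm holds its last target.

## Working session

There is one attempt and no reset: what is moved stays moved. The work goes in short steps, Python scripts to look and compute and a tool call to move; the robot and the scene stay as the last step left them, time stands still between calls to the robot, and variables do not carry over. Pictures are saved under pics/ and viewed, and the job is handed in when it is done.

Besides the shell and the picture viewer there is one more tool, called after "Emit:" as name([rows], argument=value, ...), one row to a line, values as JSON. arm_command: Moves the arm, as the interface text tells. Its arguments: {"type":"object","properties":{"targets":{"type":"array"},"fingers":{"type":"number"},"squeeze":{"type":"number"}},"required":["targets"]}

```bash
ls; mkdir -p pics; python3 - <<'E'
from rig import r
import cv2
print(r.sense())
for n in ("scene","side","wrist"):
    f=r.grab_frame(n); cv2.imwrite(f"pics/{n}0.png",f["image"]); print(n,{k:v for k,v in f.items() if k!="image"})
E
```

```text
pics
{'clock': 0.0, 'qpos': array([ 1.24361604e+00,  3.53672693e-01,  1.63415447e+00, -2.55783833e-05,
        1.15518387e+00, -2.40905147e-03]), 'qvel': array([-1.73782257e-03, -1.05883611e-03,  3.54232586e-04, -1.14384852e-03,
        1.88514905e-03,  2.80776838e-05]), 'joint_efforts': array([-1.95473098e-03, -6.05264711e+01, -3.42064154e+01, -6.46569356e-05,
        9.52846109e-03, -1.98257317e-05]), 'eef_pos': array([199.28978872, 591.86430734, 230.53764791]), 'tcp_rot': array([3.14157268e+00, 1.41843352e-03, 1.24603542e+00]), 'contact_force': array([-0.58159427, -0.12844596, -0.03034129]), 'wrist_torque': array([0.03886007, 0.04676062, 0.02320709]), 'opening': 1.0036516335778116}
scene {'fx': 493.3069497841254, 'fy': 493.3069497841254, 'cx': 286.16261340494765, 'cy': 208.71410746449646, 'xyz': array([1422.17062923,  315.67197128, 1351.37821085]), 'orientation': array([-2.52139960e+00, -4.53299398e-04,  1.91062768e+00])}
side {'fx': 441.7303544592909, 'fy': 441.7303544592909, 'cx': 276.1177966161074, 'cy': 216.20234200519388, 'xyz': array([ 537.85777346, -985.6457233 ,  820.25174325]), 'orientation': array([-2.22800582,  0.00636727, -0.02017459])}
wrist {'fx': 349.6706059270062, 'fy': 349.6706059270062, 'cx': 279.19899745040215, 'cy': 212.21367728933046, 'xyz': array([125.92040787, 619.44141383, 374.12406123]), 'orientation': array([2.82912400e+00, 2.27765808e-03, 1.24680246e+00])}
```

View pics/scene0.png

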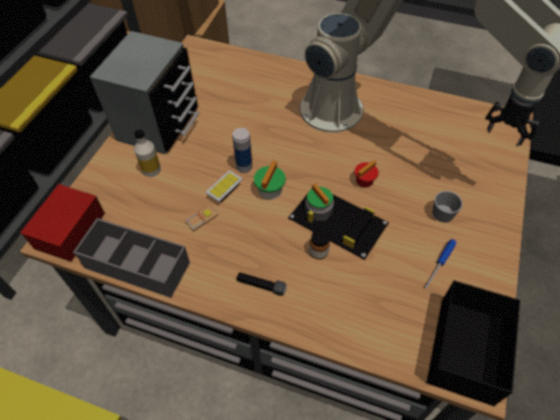

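View pics/side0.png

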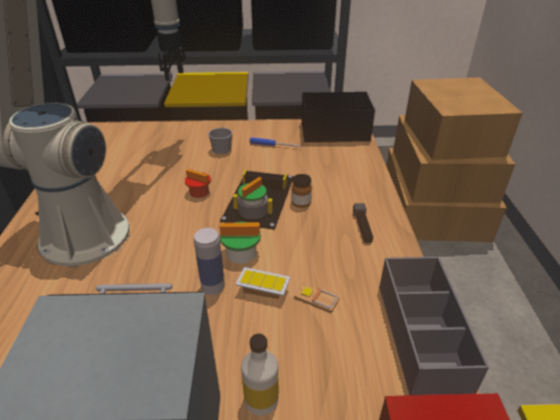

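View pics/wrist0.png

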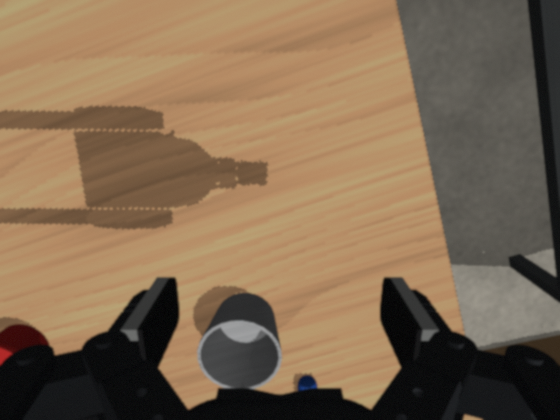

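The scene view shows the station at about (338,222) with the small green cup in its sleeve (319,200). The larger green decoy is at (268,182), the red decoy at (366,175) and the board at (225,187). I'll enlarge these next.

```bash
python3 - <<'E'
import cv2
a=cv2.imread("pics/scene0.png"); cv2.imwrite("pics/sc_st.png",cv2.resize(a[170:260,270:400],None,fx=6,fy=6,interpolation=cv2.INTER_CUBIC))
cv2.imwrite("pics/sc_bd.png",cv2.resize(a[155:235,170:290],None,fx=6,fy=6,interpolation=cv2.INTER_CUBIC))
a=cv2.imread("pics/side0.png"); cv2.imwrite("pics/si_st.png",cv2.resize(a[165:235,210:320],None,fx=7,fy=7,interpolation=cv2.INTER_CUBIC))
cv2.imwrite("pics/si_bd.png",cv2.resize(a[215:315,190:350],None,fx=5,fy=5,interpolation=cv2.INTER_CUBIC))
E
```

```text
(no output)
```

View pics/sc_st.png

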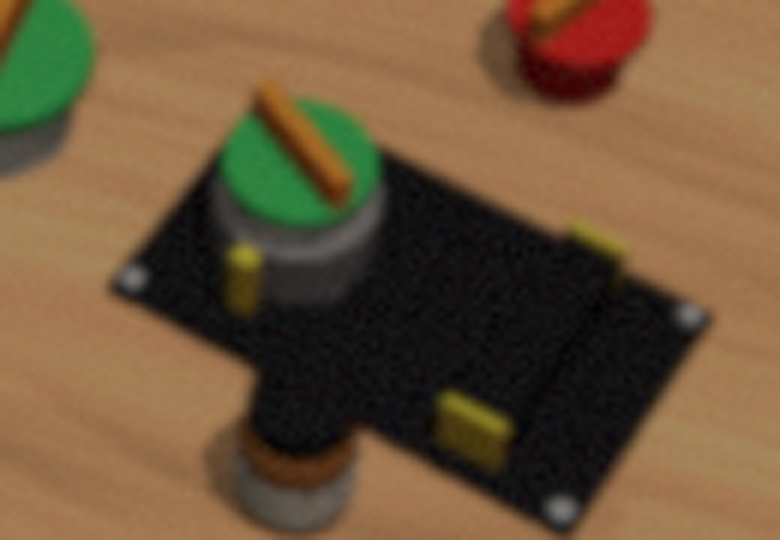

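View pics/sc_bd.png

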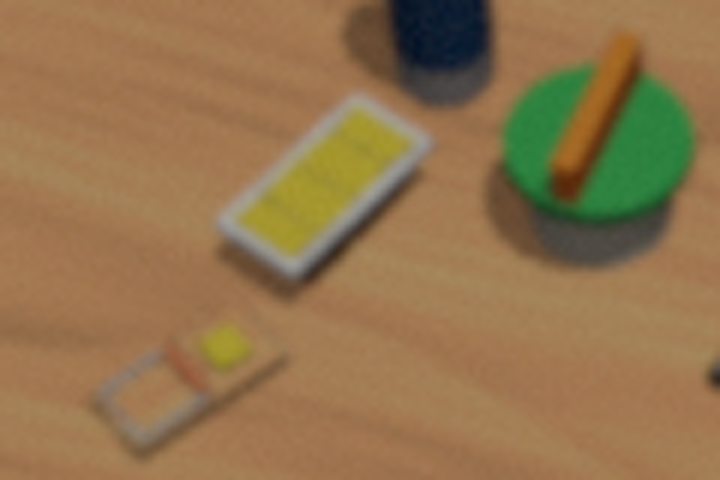

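View pics/si_st.png

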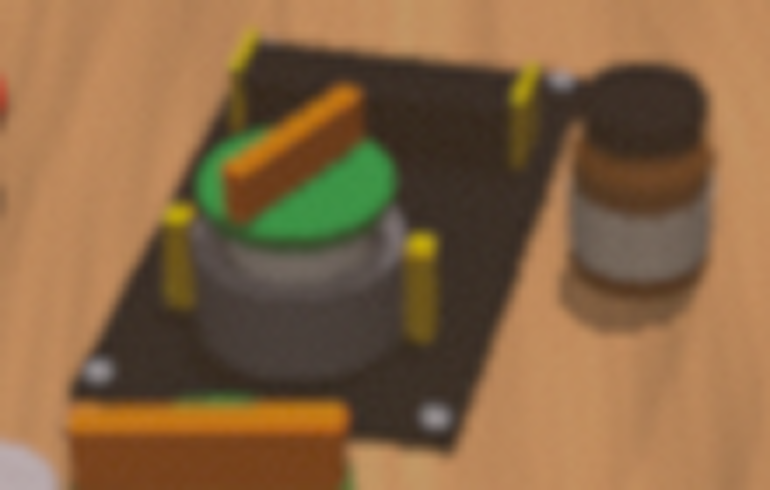

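View pics/si_bd.png

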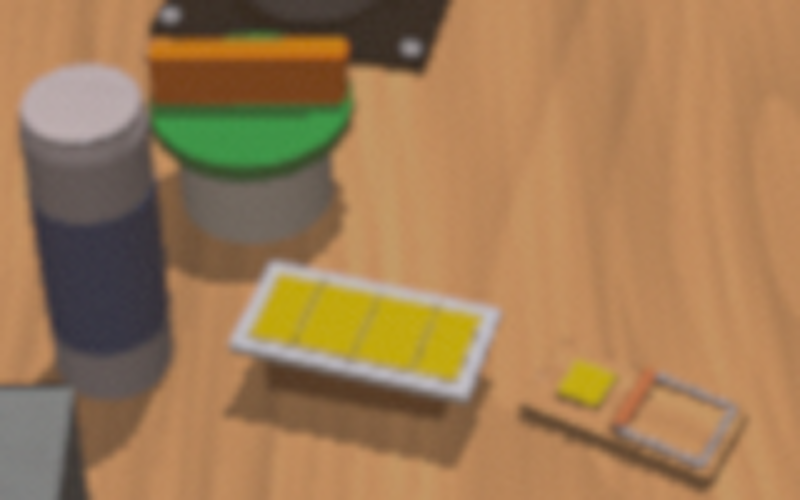

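```bash
cat > h.py <<'E'
import numpy as np
from scipy.spatial.transform import Rotation as R
from scipy.optimize import least_squares
CAM={"scene":(493.30695,286.16261,208.71411,[1422.17063,315.67197,1351.37821],[-2.5213996,-4.53299e-4,1.91062768]),
"side":(441.73035,276.1178,216.20234,[537.85777,-985.64572,820.25174],[-2.22800582,.00636727,-.02017459])}
def proj(c,p,cam=None):
    f,cx,cy,t,o=CAM[c] if cam is None else cam
    q=R.from_euler("xyz",o).inv().apply(np.atleast_2d(p)-t)
    return np.c_[f*q[:,0]/q[:,2]+cx,f*q[:,1]/q[:,2]+cy]
def camof(fr): return (fr["fx"],fr["cx"],fr["cy"],fr["xyz"],fr["orientation"])
def uv(p,off,s): return (np.array(p,float)+.5)/s-.5+np.array(off)
def place(loc,x,y,yaw): return R.from_euler("z",yaw).apply(np.array(loc,float))+[x,y,0]
E
cat > fit.py <<'E'
from h import *
ss=lambda p:uv(p,(270,170),6); ds=lambda p:uv(p,(210,165),7)
st=[("scene",ss((112,288)),(85,-145,4)),("scene",ss((565,535)),(85,145,4)),("scene",ss((712,320)),(-85,145,4)),
("scene",ss((245,252)),(54,-75,56)),("scene",ss((598,238)),(-67,75,46)),("scene",ss((475,407)),(67,75,46)),
("side",ds((452,450)),(85,-145,4)),("side",ds((72,392)),(-85,-145,4)),("side",ds((255,42)),(-85,145,8)),
("side",ds((178,213)),(-54,-75,56)),("side",ds((422,243)),(54,-75,56)),("side",ds((247,45)),(-67,75,46)),("side",ds((527,82)),(67,75,46))]
def res(p,L): return np.concatenate([(proj(c,place([l],*p))-u).ravel() for c,u,l in L])
s=least_squares(res,[450,280,-.4],args=(st,)); print("station",s.x,np.round(s.fun,1))
S=s.x
cup=[("scene",ss((265,88)),1),("scene",ss((340,193)),-1),("side",ds((232,170)),-1),("side",ds((352,92)),1)]
sl=place([(0,-75,0)],*S)[0]; print("sleeve",sl,"cradle",place([(0,75,0)],*S)[0])
def rc(p):
    o=[]
    for c,u,k in cup:
        d=np.array([np.cos(p[3]),np.sin(p[3]),0])*40*k
        o+=list((proj(c,d+[p[0],p[1],p[2]+78])-u).ravel())
    return o
for y0 in(.5,-1,2,-2.5):
    q=least_squares(rc,[sl[0],sl[1],25,y0]); print("cup",q.x,q.cost,"rel",q.x[3]-S[2])
sb=lambda p:uv(p,(170,155),6); db=lambda p:uv(p,(190,215),5)
c=[(-60,-30),(60,-30),(60,30),(-60,30)]
bd=list(zip(["side"]*4+["scene"]*4,[db(p) for p in((233,345),(468,396),(498,308),(272,262))]+[sb(p) for p in((360,92),(218,222),(297,277),(433,143))],[c[0],c[1],c[2],c[3],c[0],c[1],c[2],c[3]]))
bd=[(a,b,(*l,39)) for a,b,l in bd]
import itertools
q=least_squares(res,[520,100,-.2],args=(bd,)); print("board",q.x,np.round(q.fun,1))
def ray(c,u,z):
    f,cx,cy,t,o=CAM[c]; d=R.from_euler("xyz",o).apply([(u[0]-cx)/f,(u[1]-cy)/f,1]); return np.array(t)+d*(z-t[2])/d[2]
print("aerosol top side",ray("side",db((83,90)),170))
print("decoy rib ends side", ray("side",db((150,50)),88),ray("side",db((348,47)),88))
print("decoy rib ends scene", ray("scene",sb((627,40)),88),ray("scene",sb((565,165)),88))
print("jar top side",ray("side",ds((643,92)),90))
E
python3 fit.py
```

```text
station [ 5.01121825e+02  1.71795885e+02 -2.49381589e-01] [-1.2 -0.   0.5  1.4  0.8 -0.4  0.2  0.2  0.1 -0.   0.2  0.9  0.2  0.3
 -0.9  0.7  0.1 -0.6 -0.2  0.1 -0.3  0.4 -0.   0.7 -0.4  0.2]
sleeve [482.61147047  99.11599243   0.        ] cradle [519.63217935 244.47577749   0.        ]
cup [484.13915377 101.64871344  25.55591262  -1.17974755] 295.27904170869647 rel -0.9303659630022911
cup [484.13906874 101.64870335  25.55586044  -1.17971086] 295.2790424158518 rel -0.9303292717375575
cup [484.13913354 101.64870967  25.55590519  -1.17973843] 295.27904185425876 rel -0.9303568434859573
cup [484.13946077 101.64874025  25.55611516  -1.17987708] 295.2790417975331 rel -0.9304954894969804
board [ 5.15754224e+02 -2.26638123e+02 -3.07321940e-01] [-0.8 -0.1 -0.   0.1  0.6  0.1 -0.2 -0.2 -0.5  0.2 -0.3  0.5 -0.1  0.
  0.7 -0.1]
aerosol top side [ 388.52907403 -200.25061248  170.        ]
decoy rib ends side [401.78675071 -68.95826601  88.        ] [506.77456498 -69.36545033  88.        ]
decoy rib ends scene [399.06378879 -88.73283975  88.        ] [494.75986257 -89.41641882  88.        ]
jar top side [633.3084147  150.46227825  90.        ]
```

```bash
sed -i 's/ds((232,170)),-1/ds((232,170)),1/; s/ds((352,92)),1/ds((352,92)),-1/' fit.py; python3 fit.py | grep -E "cup|sleeve"
```

```text
sleeve [482.61147047  99.11599243   0.        ] cradle [519.63217935 244.47577749   0.        ]
cup [484.74340938 100.52130576  26.17708034  -2.28544659] 2.059679874237953 rel -2.036064998076024
cup [484.74340936 100.52130576  26.17708029  -2.28544678] 2.0596798742269966 rel -2.03606518872856
cup [484.74340942 100.52130596  26.17708046   3.99773849] 2.0596798742270934 rel 4.247120081887413
cup [484.74340903 100.52130639  26.17707899  -2.28544699] 2.0596798742370424 rel -2.0360654014908466
```

Emit:
arm_command([
  [-0.026,0.03,-0.005,0,0,0],
  [-0.026,0.03,-0.005,0,0,0],
  [-0.026,0.03,-0.005,0,0,0],
  [-0.026,0.03,-0.005,0,0,0],
  [-0.026,0.03,-0.005,0,0,0],
  [-0.026,0.03,-0.005,0,0,0],
  [-0.026,0.03,-0.005,0,0,0],
  [-0.026,0.03,-0.005,0,0,0],
  [-0.026,0.03,-0.005,0,0,0],
  [-0.026,0.03,-0.005,0,0,0],
  [-0.026,0.03,0,0,0,0],
  [-0.026,0.03,0,0,0,0],
  [-0.026,0.03,0,0,0,0],
  [-0.026,0.03,0,0,0,0],
])

```text
clock: 1.32
eef_pos: [481.9, 111.4, 281.4]
tcp_rot: [3.141, -0.0, 1.246]
contact_force: [0.8, 0.7, -0.2]
opening: 1.0
```

Emit:
arm_command([
  [0,0,0,0,0,0.12],
  [0,0,0,0,0,0.12],
  [0,0,0,0,0,0.12],
  [0,0,0,0,0,0.12],
  [0,0,0,0,0,0.12],
  [0,0,0,0,0,0.12],
  [0,0,0,0,0,0.12],
  [0,0,0,0,0,0.12],
  [0,0,0,0,0,0.12],
  [0,0,0,0,0,0.12],
  [0,0,0,0,0,0.12],
  [0,0,0,0,0,0.12],
  [0,0,0,0,0,0.12],
  [0,0,0,0,0,0.12],
  [0,0,0,0,0,0.12],
  [0,0,0,0,0,0.12],
  [0,0,0,0,0,0],
  [0,0,0,0,0,0],
])

```text
clock: 2.82
eef_pos: [481.2, 113.3, 281.2]
tcp_rot: [3.141, 0.0, -0.67]
contact_force: [-0.5, -0.2, -0.2]
opening: 0.996
```

```bash
cat > look.py <<'E'
import sys,cv2,pickle
from rig import r
for a in sys.argv[1:]:
    n=a.split("_")[0]; f=r.grab_frame(n); pickle.dump(f,open(f"pics/{a}.pkl","wb")); cv2.imwrite(f"pics/{a}.png",f["image"])
s=r.sense(); print({k:s[k].round(3) if hasattr(s[k],'round') else s[k] for k in("clock","qpos","eef_pos","tcp_rot","contact_force","opening")})
E
python3 look.py wrist_1
```

```text
{'clock': 2.8667, 'qpos': array([ 0.228,  0.099,  1.847, -0.   ,  1.196,  0.898]), 'eef_pos': array([481.233, 113.283, 281.163]), 'tcp_rot': array([ 3.141,  0.   , -0.67 ]), 'contact_force': array([ 0.139, -0.215,  0.042]), 'opening': 1.0002980576729077}
```

View pics/wrist_1.png

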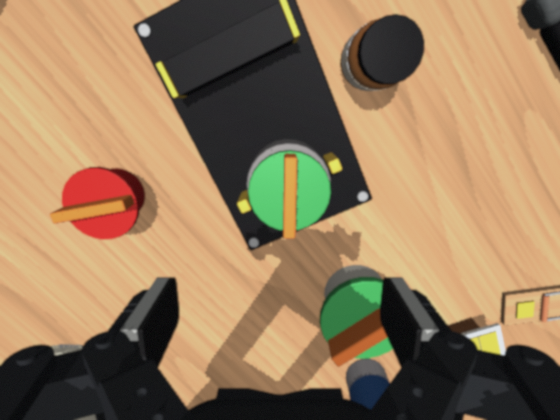

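The wrist view shows the whole station, with lugs at about (244,206) and (335,165), the cup rib from (290,155) to (290,237), and the lips at (168,80) and (290,18). I'll enlarge it and refit.

```bash
python3 - <<'E'
import cv2
a=cv2.imread("pics/wrist_1.png"); cv2.imwrite("pics/w1a.png",cv2.resize(a[130:260,215:390],None,fx=4.5,fy=4.5,interpolation=cv2.INTER_CUBIC))
cv2.imwrite("pics/w1b.png",cv2.resize(a[0:120,120:330],None,fx=3.8,fy=3.8,interpolation=cv2.INTER_CUBIC))
E
```

```text
(no output)
```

View pics/w1a.png

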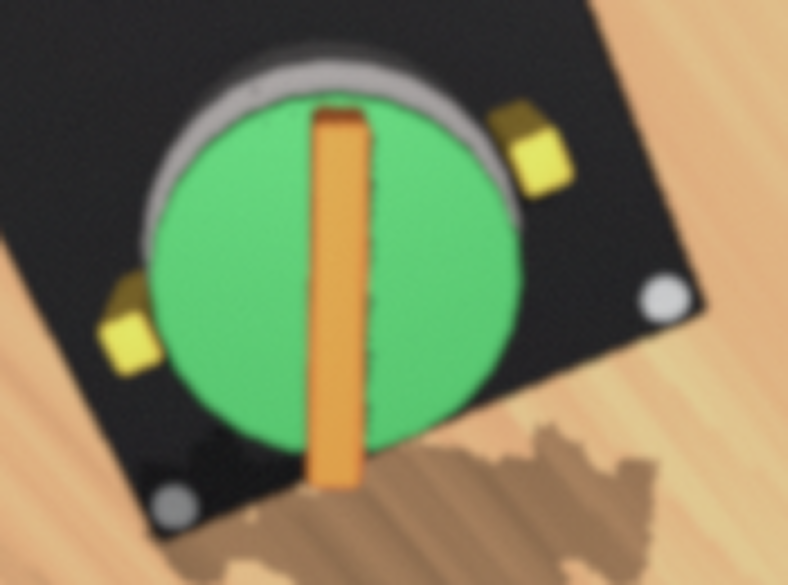

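View pics/w1b.png

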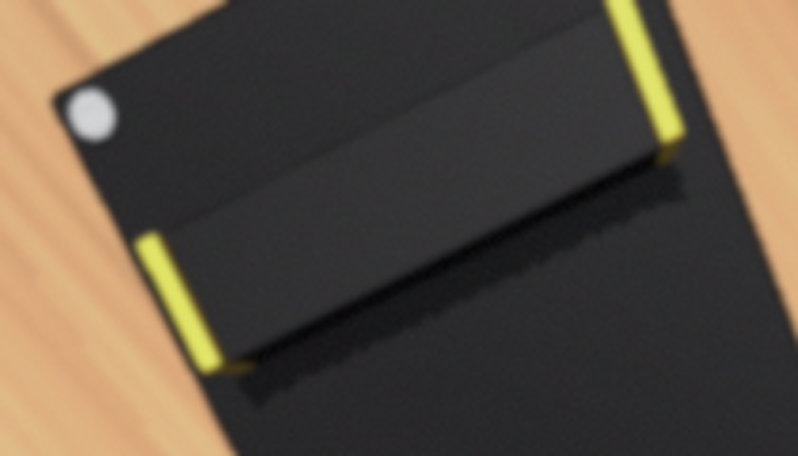

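```bash
cat > fit2.py <<'E'
from h import *; import pickle
C=camof(pickle.load(open("pics/wrist_1.pkl","rb")))
a=lambda p:uv(p,(215,130),4.5); b=lambda p:uv(p,(120,0),3.8)
L=[(a((132,343)),(-54,-75,56)),(a((543,162)),(54,-75,56)),(a((158,540)),(-85,-145,8)),(a((706,306)),(85,-145,8)),(b((53,98)),(-85,145,8)),(b((220,370)),(-65,57,46)),(b((658,141)),(65,57,46)),(b((160,234)),(-65,93,46))]
res=lambda p:np.concatenate([(proj(0,place([l],*p),C)-u).ravel() for u,l in L])
s=least_squares(res,[500,172,-.25]);print("station",s.x,np.round(s.fun,1)); S=s.x
print("sleeve",place([(0,-75,0)],*S),"cradle",place([(0,75,0)],*S))
def rc(p):
    o=[]
    for u,k in((a((342,122)),1),(a((334,485)),-1)):
        o+=list((proj(0,np.array([np.cos(p[3]),np.sin(p[3]),0])*40*k+[p[0],p[1],p[2]+78],C)-u).ravel())
    return o
q=least_squares(rc,[480,100,26,.85]);print("cup",q.x,q.cost,"rel",q.x[3]-S[2])
E
python3 fit2.py
```

```text
station [ 5.01684941e+02  1.73209156e+02 -2.40685072e-01] [ 0.1  0.  -0.1 -0.2  0.4  1.8  2.   1.5 -2.8 -0.5  0.8 -1.5  1.3  0.6
 -1.4 -0.3]
sleeve [[483.80734058 100.37103796   0.        ]] cradle [[519.56254164 246.04727349   0.        ]]
cup [482.97440941  99.82815089  24.49081134   0.88940946] 3.7867019817099154e-22 rel 1.13009453129743
```

Emit:
arm_command([
  [0.005,0.0045,0.03,0,0,0.015],
  [0.005,0.0045,0.04,0,0,0],
  [0,0,0.04,0,0,0],
  [0,0,0.03,0,0,0],
  [0,0,0.02,0,0,0],
  [0,0,0.015,0,0,0],
  [0,0,0.01,0,0,0],
  [0,0,0,0,0,0],
], fingers=0.045, squeeze=110)

```text
clock: 3.53
eef_pos: [482.2, 99.8, 94.5]
tcp_rot: [3.139, 0.002, -0.687]
contact_force: [-0.4, -0.1, 0.5]
opening: 0.527
```

```bash
python3 look.py side_2 scene_2; python3 - <<'E'
import cv2
a=cv2.imread("pics/side_2.png"); b=cv2.imread("pics/scene_2.png")
cv2.imwrite("pics/c2.png",cv2.hconcat([cv2.resize(a[130:240,200:320],(400,366)),cv2.resize(b[130:240,270:390],(400,366))]))
E
```

```text
{'clock': 3.6333, 'qpos': array([0.201, 0.334, 2.023, 0.   , 0.784, 0.889]), 'eef_pos': array([483.681, 100.092,  96.601]), 'tcp_rot': array([-3.142, -0.   , -0.688]), 'contact_force': array([-0.169,  0.716,  0.256]), 'opening': 0.5239270154135013}
```

View pics/c2.png

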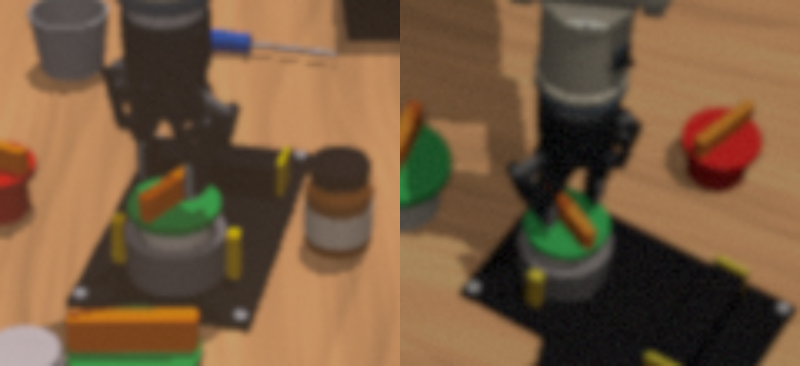

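The fingers straddle the rib in both views. Next I go lower and close.

Emit:
arm_command([
  [0,0,0.007,0,0,0],
  [0,0,0.007,0,0,0],
  [0,0,0,0,0,0],
  [0,0,0,0,0,0],
])

```text
clock: 3.97
eef_pos: [483.3, 100.0, 82.2]
tcp_rot: [3.141, 0.0, -0.689]
contact_force: [0.1, -0.8, 0.7]
opening: 0.524
```

Emit:
arm_command([
  [0,0,0,0,0,0],
  [0,0,0,0,0,0],
  [0,0,0,0,0,0],
  [0,0,0,0,0,0],
  [0,0,0,0,0,0],
  [0,0,0,0,0,0],
  [0,0,0,0,0,0],
  [0,0,0,0,0,0],
], fingers=0.0, squeeze=110)

```text
clock: 4.63
eef_pos: [483.7, 100.1, 82.8]
tcp_rot: [-3.141, -0.0, -0.689]
contact_force: [-0.9, 0.2, 5.4]
opening: 0.117
```

Emit:
arm_command([
  [0,0,0,0,0,0.08],
  [0,0,0.001,0,0,0.08],
  [0,0,0.0012,0,0,0.08],
  [0,0,0.0012,0,0,0.08],
  [0,0,0.0012,0,0,0.08],
  [0,0,0.0012,0,0,0.08],
])

```text
clock: 5.13
eef_pos: [484.2, 99.9, 77.4]
tcp_rot: [-3.14, -0.001, -1.17]
contact_force: [-1.5, -1.3, 10.9]
opening: 0.12
```

```bash
python3 look.py; python3 -c "
from rig import r; print(r.sense()['wrist_torque'])"
```

```text
{'clock': 5.1333, 'qpos': array([ 2.010e-01,  3.660e-01,  2.035e+00, -1.000e-03,  7.390e-01,
        1.373e+00]), 'eef_pos': array([484.163,  99.936,  77.395]), 'tcp_rot': array([-3.14e+00, -1.00e-03, -1.17e+00]), 'contact_force': array([-1.539, -1.266, 10.944]), 'opening': 0.12020585850454077}
[-0.37009678  0.39183475  1.07842637]
```

Emit:
arm_command([
  [0,0,0.0012,0,0,0.07],
  [0,0,0.0012,0,0,0.07],
  [0,0,0.0012,0,0,0.07],
  [0,0,0.0012,0,0,0.07],
  [0,0,0.0012,0,0,0.07],
  [0,0,0.0012,0,0,0.07],
])

```text
clock: 5.63
eef_pos: [484.2, 99.6, 70.3]
tcp_rot: [-3.14, -0.001, -1.59]
contact_force: [-2.1, -4.4, 14.2]
opening: 0.121
```

Emit:
arm_command([
  [0,0,0.0012,0,0,0.05],
  [0,0,0.001,0,0,0.05],
  [0,0,0.001,0,0,0.05],
])

```text
clock: 5.88
eef_pos: [484.1, 99.5, 67.2]
tcp_rot: [-3.14, -0.001, -1.739]
contact_force: [-2.7, -4.6, 16.3]
opening: 0.115
```

Emit:
arm_command([
  [0,0,0.001,0,0,0.025],
  [0,0,0.001,0,0,0.025],
])

```text
clock: 6.05
eef_pos: [484.4, 99.5, 65.6]
tcp_rot: [-3.14, -0.001, -1.788]
contact_force: [-5.1, -6.4, 24.7]
opening: 0.114
```

```bash
python3 look.py wrist_3 side_3; python3 - <<'E'
import cv2
a=cv2.imread("pics/side_3.png"); b=cv2.imread("pics/wrist_3.png")
cv2.imwrite("pics/c3.png",cv2.resize(a[165:225,225:295],None,fx=10,fy=10,interpolation=cv2.INTER_CUBIC))
E
```

```text
{'clock': 6.15, 'qpos': array([ 2.010e-01,  3.870e-01,  2.041e+00, -2.000e-03,  7.120e-01,
        1.990e+00]), 'eef_pos': array([484.354,  99.466,  65.426]), 'tcp_rot': array([-3.140e+00, -1.000e-03, -1.788e+00]), 'contact_force': array([-2.202, -5.783, 17.686]), 'opening': 0.11449009559653278}
```

View pics/c3.png

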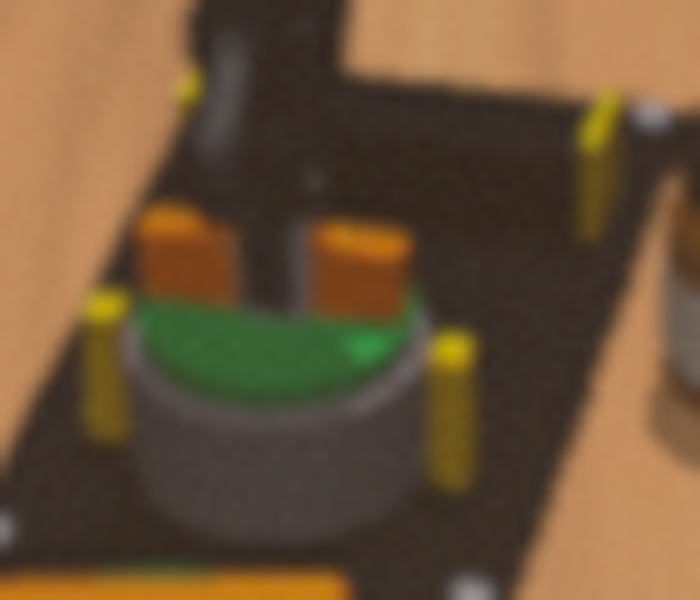

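View pics/wrist_3.png

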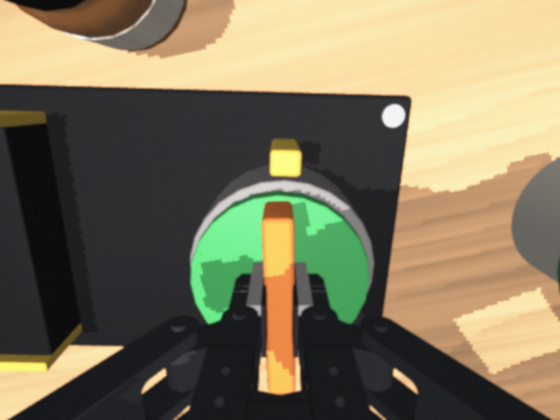

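Emit:
arm_command([
  [0,0,0.001,0,0,0.014],
  [0,0,0.001,0,0,0.013],
  [0,0,0.0,0,0,0],
])

```text
clock: 6.4
eef_pos: [484.5, 99.5, 63.9]
tcp_rot: [-3.139, -0.0, -1.815]
contact_force: [-4.3, -6.5, 24.4]
opening: 0.119
```

Emit:
arm_command([
  [0,0,0.0005,0,0,0],
  [0,0,0.0005,0,0,0],
])

```text
clock: 6.57
eef_pos: [484.5, 99.4, 63.8]
tcp_rot: [-3.139, -0.001, -1.814]
contact_force: [-10.2, -7.6, 47.9]
opening: 0.115
```

```bash
python3 look.py wrist_4 side_4 scene_4; python3 - <<'E'
import cv2
a=cv2.imread("pics/side_4.png"); b=cv2.imread("pics/scene_4.png")
cv2.imwrite("pics/c4.png",cv2.hconcat([cv2.resize(a[165:225,225:295],(700//2,300),interpolation=cv2.INTER_CUBIC),cv2.resize(b[175:235,290:360],(350,300),interpolation=cv2.INTER_CUBIC)]))
E
```

```text
{'clock': 6.7167, 'qpos': array([ 2.000e-01,  3.900e-01,  2.041e+00, -2.000e-03,  7.080e-01,
        2.016e+00]), 'eef_pos': array([484.48 ,  99.439,  63.798]), 'tcp_rot': array([-3.139, -0.   , -1.814]), 'contact_force': array([-8.343, -7.654, 39.603]), 'opening': 0.11745392911999315}
```

View pics/c4.png

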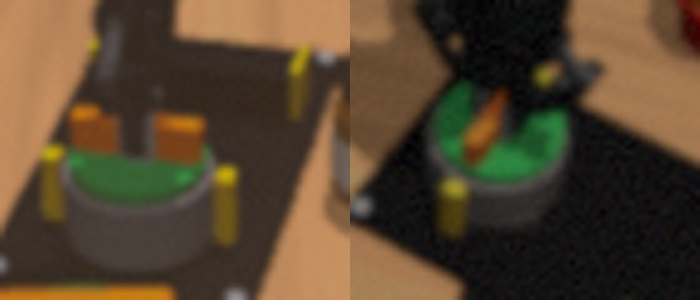

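View pics/wrist_4.png

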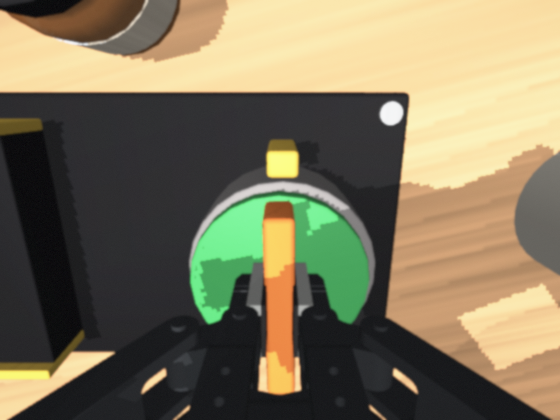

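Emit:
arm_command([
  [0,0,0.0006,0,0,0],
  [0,0,0.0006,0,0,0],
  [0,0,0,0,0,0],
])

```text
clock: 6.97
eef_pos: [484.5, 99.5, 63.7]
tcp_rot: [-3.139, -0.0, -1.814]
contact_force: [-14.9, -7.6, 57.8]
opening: 0.119
```

Emit:
arm_command([
  [0,0,-0.0012,0,0,0],
  [0,0,-0.0008,0,0,0],
  [0,0,0,0,0,0],
])

```text
clock: 7.22
eef_pos: [484.5, 99.4, 63.8]
tcp_rot: [-3.139, -0.0, -1.814]
contact_force: [-4.8, -7.0, 26.5]
opening: 0.118
```

Emit:
arm_command([
  [0,0,0,0,0,0],
  [0,0,0,0,0,0],
  [0,0,0,0,0,0],
  [0,0,0,0,0,0],
  [0,0,0,0,0,0],
], fingers=0.045)

```text
clock: 7.63
eef_pos: [483.3, 100.1, 61.6]
tcp_rot: [3.141, -0.0, -1.816]
contact_force: [-1.5, -0.7, -0.8]
opening: 0.528
```

Emit:
arm_command([
  [0,0,-0.02,0,0,0],
  [0,0,-0.04,0,0,0],
  [0,0,-0.04,0,0,0],
  [0,0,-0.04,0,0,0],
  [0,0,-0.04,0,0,0],
  [0,0,-0.03,0,0,0],
  [0,0,0,0,0,0],
  [0,0,0,0,0,0],
  [0,0,0,0,0,0],
], fingers=0.085)

```text
clock: 8.38
eef_pos: [482.9, 100.0, 271.0]
tcp_rot: [3.141, -0.0, -1.816]
contact_force: [-0.3, -0.2, -0.6]
opening: 0.996
```

```bash
python3 look.py wrist_5 side_5; python3 - <<'E'
import cv2
a=cv2.imread("pics/side_5.png")
cv2.imwrite("pics/c5.png",cv2.resize(a[155:235,210:310],None,fx=7,fy=7,interpolation=cv2.INTER_CUBIC))
E
```

```text
{'clock': 8.4833, 'qpos': array([ 0.201,  0.107,  1.862, -0.   ,  1.175,  2.017]), 'eef_pos': array([482.421,  99.843, 270.19 ]), 'tcp_rot': array([ 3.139e+00, -1.000e-03, -1.816e+00]), 'contact_force': array([-0.067,  0.005, -0.289]), 'opening': 0.9949889800096272}
```

View pics/c5.png

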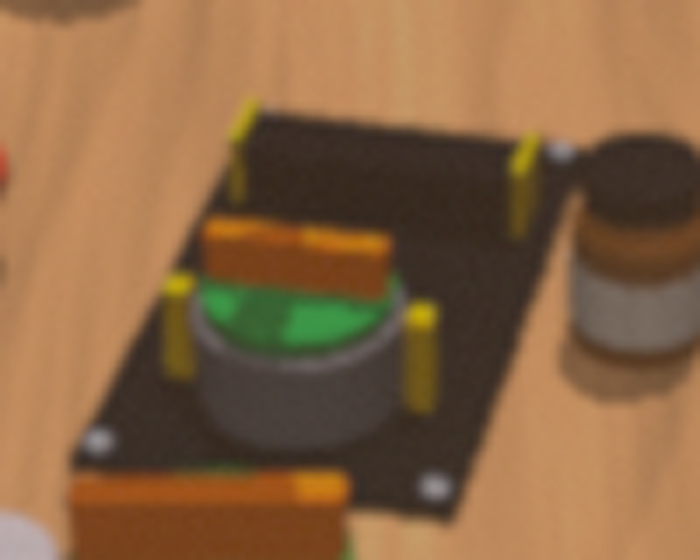

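View pics/wrist_5.png

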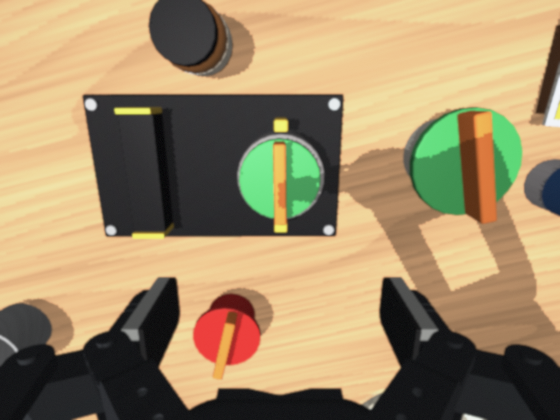

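The rib lies in line with the lugs: both are at column ~280 in the wrist view. I'll check height and angle numerically.

```bash
python3 - <<'E'
import cv2
a=cv2.imread("pics/wrist_5.png"); cv2.imwrite("pics/w5a.png",cv2.resize(a[85:245,75:350],None,fx=2.9,fy=2.9,interpolation=cv2.INTER_CUBIC))
cv2.imwrite("pics/w5b.png",cv2.resize(a[105:240,225:345],None,fx=4.4,fy=4.4,interpolation=cv2.INTER_CUBIC))
from h import *
S=[501.5,172.7,-.243]
P=place([(k*40,-75,88) for k in(-1,1)],*S); Q=place([(k*40,-75,92) for k in(-1,1)],*S)
for X in(P,Q): print(((proj("side",X)-[210,155]+.5)*7-.5).round())
E
```

```text
[[205. 225.]
 [388. 248.]]
[[205. 218.]
 [388. 240.]]
```

View pics/w5a.png

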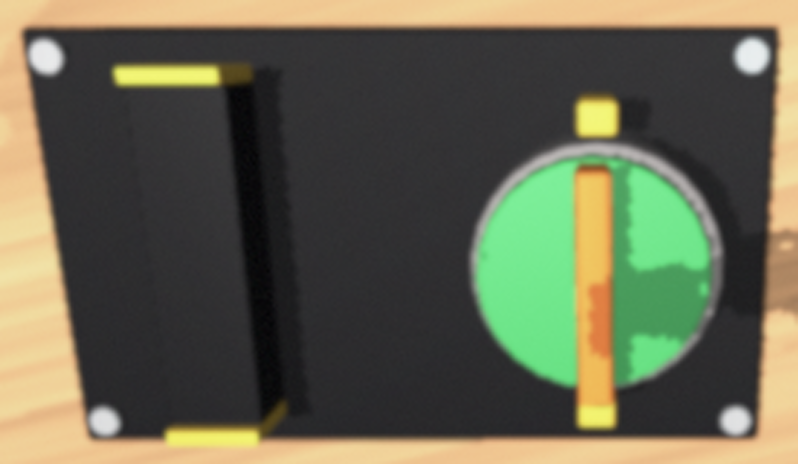

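View pics/w5b.png

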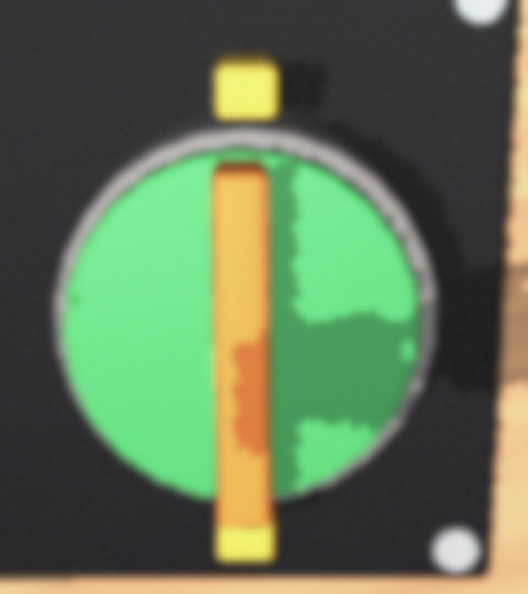

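```bash
cat > fit5.py <<'E'
from h import *; import pickle
C=camof(pickle.load(open("pics/wrist_5.pkl","rb")))
a=lambda p:uv(p,(75,85),2.9); b=lambda p:uv(p,(225,105),4.4)
L=[(b((247,93)),(54,-75,56)),(a((24,30)),(85,145,8)),(a((778,28)),(85,-145,8)),(a((757,437)),(-85,-145,8)),(a((90,437)),(-85,145,8)),(a((218,85)),(65,57,46)),(a((258,430)),(-65,57,46)),(a((115,84)),(65,93,46)),(a((168,430)),(-65,93,46))]
res=lambda p:np.concatenate([(proj(0,place([l],*p),C)-u).ravel() for u,l in L])
s=least_squares(res,[500,172,-.25]);print("station",s.x,np.round(s.fun,1)); S=s.x
print("sleeve",place([(0,-75,0)],*S),"cradle",place([(0,75,0)],*S))
def rc(p,free=True):
    o=[]
    for u,k in((b((241,176)),1),):
        o+=list((proj(0,np.array([np.cos(p[2]),np.sin(p[2]),0])*40*k+[p[0],p[1],88],C)-u).ravel())
    return o
sl=place([(0,-75,0)],*S)[0]
# rib edges: line centre points at top end and near bottom (z=88)
def ray(u,z):
    f,cx,cy,t,o=C; d=R.from_euler("xyz",o).apply([(u[0]-cx)/f,(u[1]-cy)/f,1]); return np.array(t)+d*(z-t[2])/d[2]
A=ray(b((241,176)),88);B=ray(b((244.5,522)),88);d=A-B;print(A,B,np.hypot(*d[:2]),"ribyaw",np.arctan2(d[1],d[0]), "centre off",(A+B)/2-sl)
A=ray(b((247,93)),56);d=A-sl;print("lug yaw",np.arctan2(d[1],d[0]))
E
python3 fit5.py
```

```text
station [ 5.01251062e+02  1.72939722e+02 -2.42771440e-01] [ 0.  -0.3 -2.4 -1.4  1.2 -1.1  0.8  1.4 -1.1  1.9  0.8 -0.2  0.2  0.3
  0.8  0.2 -0.6  0.4]
sleeve [[483.22153315 100.13906213   0.        ]] cradle [[519.28059038 245.74038215   0.        ]]
[521.48514537  92.19057705  88.        ] [446.42819995 110.07917125  88.        ] 77.15923054085086 ribyaw -0.23396877063752314 centre off [ 0.73513952  0.99581202 88.        ]
lug yaw -0.24202979728876178
```

Emit:
arm_command([
  [0.034,-0.0125,0,0,0,0],
  [0.034,-0.0125,0,0,0,0],
  [0.034,-0.0125,0,0,0,0],
  [0.034,-0.0125,0,0,0,0],
  [0.034,-0.0125,0,0,0,0],
  [0.034,-0.0125,0,0,0,0],
  [0.034,-0.0125,0,0,0,0],
  [0.034,-0.0125,0,0,0,0],
  [0.034,-0.0125,0,0,0,0],
  [0,0,0,0,0,0.062],
  [0,0,0,0,0,0],
  [0,0,0,0,0,0],
], fingers=0.085)

```text
clock: 9.48
eef_pos: [517.5, -223.9, 270.2]
tcp_rot: [3.139, 0.001, -1.878]
contact_force: [-0.0, 0.5, 0.9]
opening: 0.996
```

```bash
python3 look.py wrist_6; python3 - <<'E'
import cv2
a=cv2.imread("pics/wrist_6.png"); cv2.imwrite("pics/w6.png",cv2.resize(a[60:280,160:420],None,fx=3,fy=3,interpolation=cv2.INTER_CUBIC)[:600])
E
```

```text
{'clock': 9.5333, 'qpos': array([-0.41 ,  0.223,  1.721,  0.   ,  1.2  ,  1.466]), 'eef_pos': array([ 517.66 , -223.36 ,  270.623]), 'tcp_rot': array([ 3.139e+00,  1.000e-03, -1.876e+00]), 'contact_force': array([-0.505,  0.451,  0.985]), 'opening': 0.9930610823591979}
```

View pics/wrist_6.png

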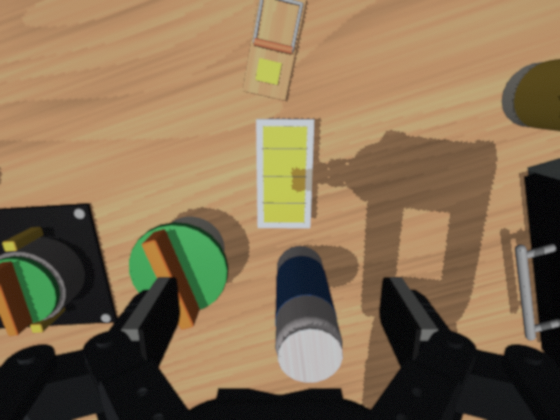

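View pics/w6.png

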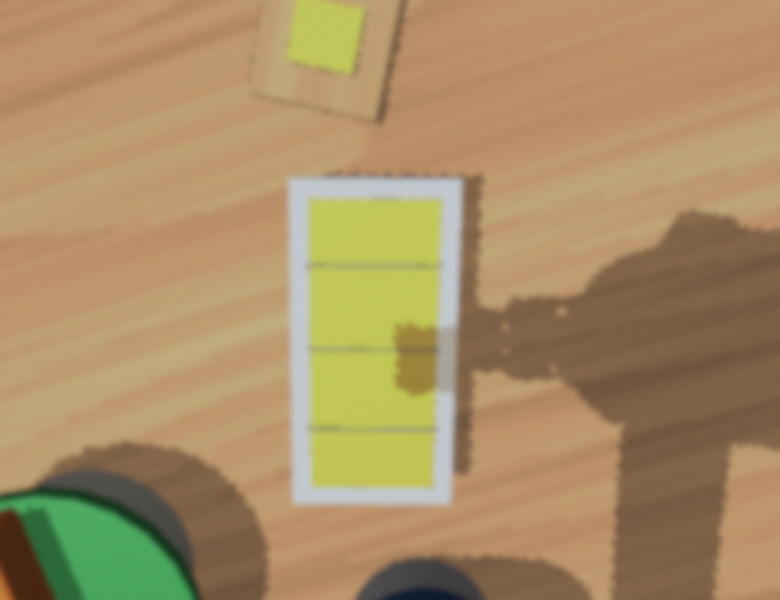

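```bash
cat > fit6.py <<'E'
from h import *; import pickle
C=camof(pickle.load(open("pics/wrist_6.pkl","rb")))
a=lambda p:uv(p,(160,60),3)
L=[(a(u),l) for u,l in(((290,178),(60,30,39)),((464,178),(60,-30,39)),((452,504),(-60,-30,39)),((293,505),(-60,30,39)))]
res=lambda p:np.concatenate([(proj(0,place([l],*p),C)-u).ravel() for u,l in L])
s=least_squares(res,[515,-226,-.3]);print(s.x,np.round(s.fun,1))
E
python3 fit6.py
```

```text
[ 5.15307866e+02 -2.27022421e+02 -3.12446186e-01] [-0.1 -0.  -0.2  0.4 -0.1  0.1  0.4 -0.5]
```

```bash
python3 look.py side_7
```

```text
{'clock': 9.5833, 'qpos': array([-0.41 ,  0.223,  1.721,  0.   ,  1.2  ,  1.466]), 'eef_pos': array([ 517.873, -223.109,  270.998]), 'tcp_rot': array([ 3.14 ,  0.   , -1.876]), 'contact_force': array([ 1.103, -0.141, -0.844]), 'opening': 0.9907469832590323}
```

View pics/side_7.png

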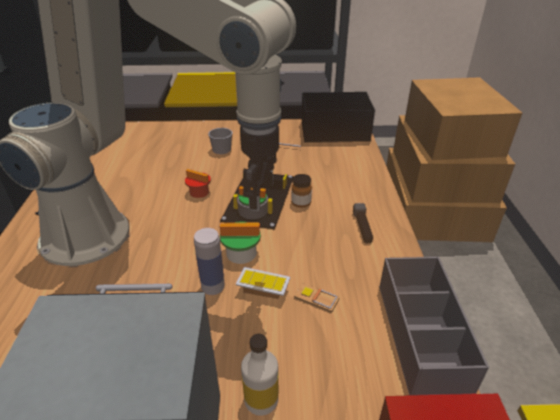

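Emit:
arm_command([
  [0.004,0.001,0.02,0,0,0.005],
  [0,0,0.03,0,0,0],
  [0,0,0.03,0,0,0],
  [0,0,0.03,0,0,0],
  [0,0,0.02,0,0,0],
  [0,0,0.02,0,0,0],
  [0,0,0.01,0,0,0],
  [0,0,0,0,0,0],
  [0,0,0,0,0,0],
])

```text
clock: 10.33
eef_pos: [516.2, -227.0, 112.1]
tcp_rot: [3.141, 0.0, -1.882]
contact_force: [0.1, 0.0, 0.8]
opening: 0.997
```

```bash
python3 look.py wrist_8 side_8;  python3 - <<'E'
import cv2
a=cv2.imread("pics/side_8.png")
cv2.imwrite("pics/c8.png",cv2.resize(a[190:320,190:330],None,fx=4.5,fy=4.5,interpolation=cv2.INTER_CUBIC))
E
```

```text
{'clock': 10.4333, 'qpos': array([-0.417,  0.401,  1.864,  0.   ,  0.875,  1.465]), 'eef_pos': array([ 517.046, -227.67 ,  113.216]), 'tcp_rot': array([-3.14 , -0.   , -1.882]), 'contact_force': array([ 1.322, -0.016, -0.318]), 'opening': 0.9911694923553499}
```

View pics/wrist_8.png

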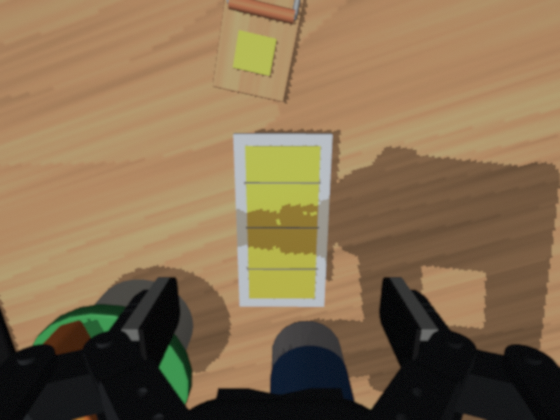

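View pics/c8.png

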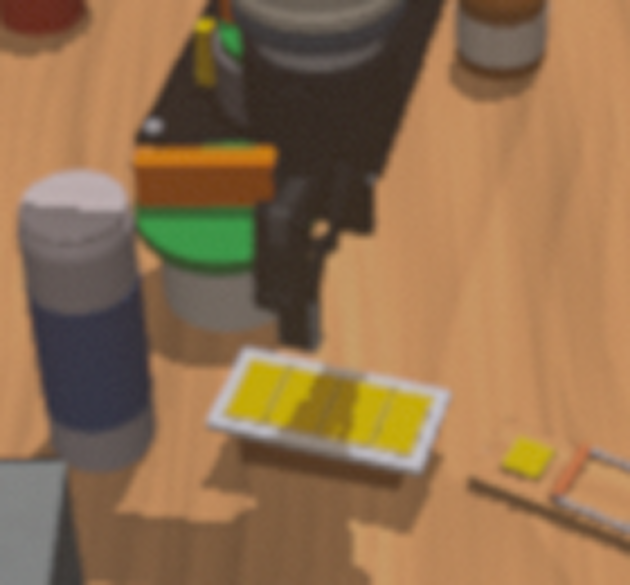

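Emit:
arm_command([
  [0.001,0.001,0.03,0,0,0],
  [0,0,0.03,0,0,0],
  [0,0,0.02,0,0,0],
  [0,0,0.01,0,0,0],
  [0,0,0.008,0,0,0],
  [0,0,0,0,0,0],
  [0,0,0,0,0,0],
])

```text
clock: 11.02
eef_pos: [515.6, -228.6, 14.8]
tcp_rot: [-3.14, -0.0, -1.883]
contact_force: [0.3, -0.4, -0.2]
opening: 0.996
```

```bash
python3 look.py wrist_9 side_9 scene_9;  python3 - <<'E'
import cv2
a=cv2.imread("pics/side_9.png");b=cv2.imread("pics/scene_9.png")
cv2.imwrite("pics/c9.png",cv2.hconcat([cv2.resize(a[220:320,200:310],(440,400),interpolation=cv2.INTER_CUBIC),cv2.resize(b[135:225,180:260],(356,400),interpolation=cv2.INTER_CUBIC)]))
E
```

```text
{'clock': 11.1667, 'qpos': array([-0.42 ,  0.55 ,  1.909,  0.   ,  0.681,  1.463]), 'eef_pos': array([ 515.807, -228.685,   15.175]), 'tcp_rot': array([-3.139, -0.   , -1.883]), 'contact_force': array([0.311, 0.997, 0.276]), 'opening': 0.9969196642918566}
```

View pics/wrist_9.png

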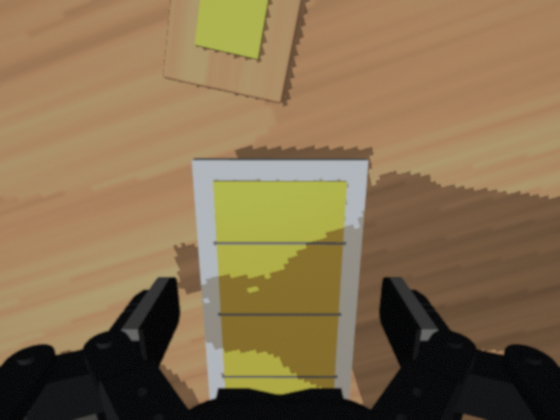

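View pics/c9.png

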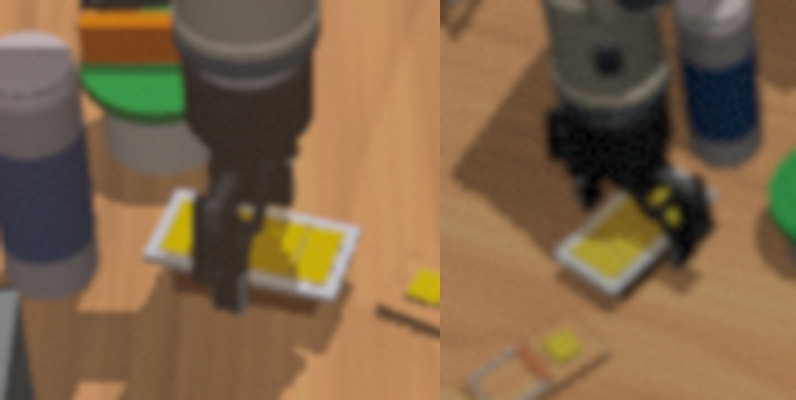

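The board is centred between the fingers (edges at columns 195 and 367, centre 281), and the fingertips are beside and below its edges. Next I lower slightly and close.

Emit:
arm_command([
  [0,0,0.003,0,0,0],
  [0,0,0,0,0,0],
])

```text
clock: 11.33
eef_pos: [515.1, -228.4, 11.2]
tcp_rot: [-3.141, -0.0, -1.883]
contact_force: [0.1, -0.4, -0.7]
opening: 1.0
```

Emit:
arm_command([
  [0,0,0,0,0,0],
  [0,0,0,0,0,0],
  [0,0,0,0,0,0],
  [0,0,0,0,0,0],
  [0,0,0,0,0,0],
  [0,0,0,0,0,0],
  [0,0,0,0,0,0],
  [0,0,0,0,0,0],
], fingers=0.045, squeeze=40)

```text
clock: 12.0
eef_pos: [514.9, -228.3, 11.3]
tcp_rot: [-3.142, -0.0, -1.883]
contact_force: [-1.0, 1.0, 4.4]
opening: 0.697
```

Emit:
arm_command([
  [0,0,-0.005,0,0,0],
  [0,0,-0.01,0,0,0],
  [0,0,-0.015,0,0,0],
  [0,0,-0.01,0,0,0],
  [0,0,0,0,0,0],
  [0,0,0,0,0,0],
])

```text
clock: 12.5
eef_pos: [515.4, -228.5, 51.8]
tcp_rot: [-3.14, -0.0, -1.883]
contact_force: [0.8, 0.6, -1.4]
opening: 0.695
```

```bash
python3 look.py wrist_10 side_10;  python3 - <<'E'
import cv2
a=cv2.imread("pics/side_10.png")
cv2.imwrite("pics/c10.png",cv2.resize(a[190:320,190:330],None,fx=4.5,fy=4.5,interpolation=cv2.INTER_CUBIC))
E
```

```text
{'clock': 12.6, 'qpos': array([-0.42 ,  0.492,  1.898, -0.   ,  0.751,  1.463]), 'eef_pos': array([ 514.599, -228.172,   50.659]), 'tcp_rot': array([ 3.141,  0.   , -1.883]), 'contact_force': array([-0.385,  0.706, -0.696]), 'opening': 0.6943351114923166}
```

View pics/wrist_10.png

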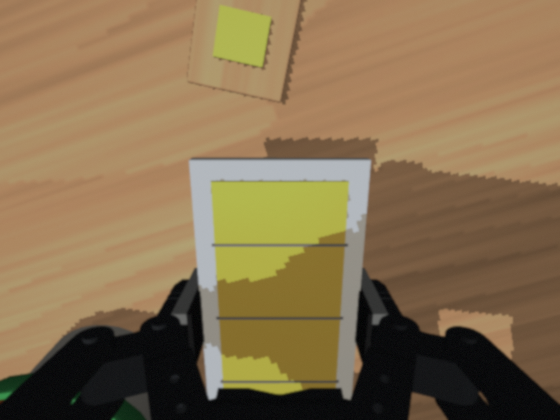

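View pics/c10.png

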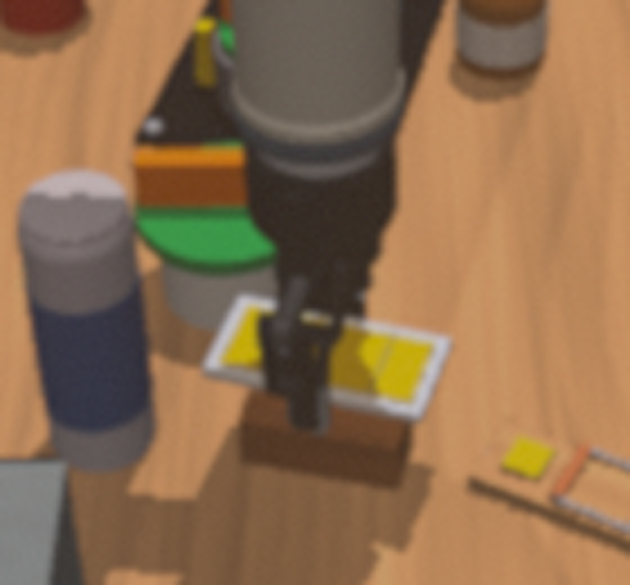

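Held level and clear of the rest. I'll lift, then carry it to above the cradle.

Emit:
arm_command([
  [0,0,-0.02,0,0,0],
  [0,0,-0.03,0,0,0],
  [0,0,-0.03,0,0,0],
  [0,0,-0.03,0,0,0],
  [0,0,-0.025,0,0,0],
  [0,0,-0.015,0,0,0],
  [0,0,0,0,0,0],
])

```text
clock: 13.18
eef_pos: [516.4, -229.0, 203.7]
tcp_rot: [-3.137, -0.0, -1.883]
contact_force: [-0.0, -1.1, -1.3]
opening: 0.688
```

Emit:
arm_command([
  [-0.015,0.005,0,0,0,0],
  [-0.03,0.009,0,0,0,0],
  [-0.032,0.01,0,0,0,0],
  [-0.032,0.01,0,0,0,0],
  [-0.032,0.01,0,0,0,0],
  [-0.032,0.01,0,0,0,0],
  [-0.032,0.01,0,0,0,0],
  [-0.032,0.01,0,0,0,0],
  [-0.032,0.01,0,0,0,0],
  [-0.032,0.01,0,0,0,0],
  [-0.032,0.01,0,0,0,0],
  [-0.032,0.01,0,0,0,0],
  [-0.032,0.01,0,0,0,0],
  [-0.032,0.01,0,0,0,0],
  [-0.02,0.007,0,0,0,0],
  [0,0,0,0,0,-0.069],
  [0,0,0,0,0,0],
  [0,0,0,0,0,0],
])

```text
clock: 14.68
eef_pos: [517.7, 242.0, 199.2]
tcp_rot: [3.14, -0.002, -1.815]
contact_force: [-0.2, -0.9, -0.1]
opening: 0.692
```

```bash
python3 look.py wrist_11 side_11
```

```text
{'clock': 14.7833, 'qpos': array([ 0.434,  0.304,  1.779, -0.   ,  1.06 ,  2.25 ]), 'eef_pos': array([518.166, 241.485, 199.916]), 'tcp_rot': array([ 3.140e+00, -1.000e-03, -1.816e+00]), 'contact_force': array([ 0.46 , -0.615, -0.793]), 'opening': 0.6930828718512265}
```

View pics/wrist_11.png

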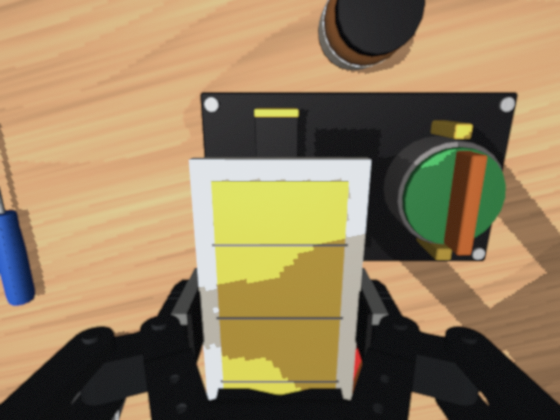

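View pics/side_11.png

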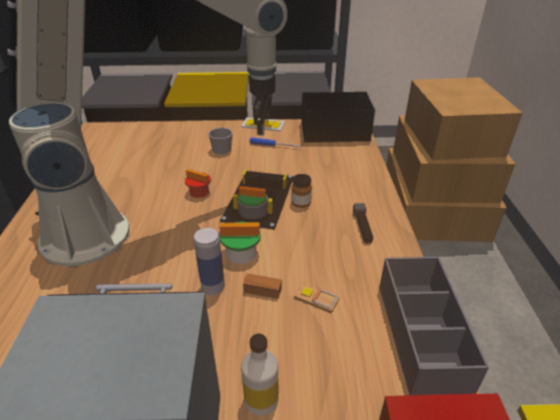

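Emit:
arm_command([
  [-0.003,0,0.02,0,0,0],
  [0,0,0.03,0,0,0],
  [0,0,0.03,0,0,0],
  [0,0,0.03,0,0,0],
  [0,0,0.02,0,0,0],
  [0,0,0.015,0,0,0],
  [0,0,0.01,0,0,0],
  [0,0,0,0,0,0],
  [0,0,0,0,0,0],
  [0,0,0,0,0,0],
])

```text
clock: 15.62
eef_pos: [520.1, 245.3, 46.9]
tcp_rot: [-3.14, 0.001, -1.815]
contact_force: [-0.8, -0.2, 0.6]
opening: 0.688
```

```bash
python3 look.py wrist_12 side_12 scene_12;  python3 - <<'E'
import cv2
a=cv2.imread("pics/side_12.png");b=cv2.imread("pics/scene_12.png")
cv2.imwrite("pics/c12.png",cv2.hconcat([cv2.resize(a[130:230,210:320],(440,400),interpolation=cv2.INTER_CUBIC),cv2.resize(b[170:260,300:390],(360,400),interpolation=cv2.INTER_CUBIC)]))
E
```

```text
{'clock': 15.7667, 'qpos': array([ 0.438,  0.511,  1.874, -0.   ,  0.754,  2.253]), 'eef_pos': array([520.063, 245.522,  47.047]), 'tcp_rot': array([-3.140e+00,  1.000e-03, -1.814e+00]), 'contact_force': array([-0.211,  0.337, -1.308]), 'opening': 0.6903091832237208}
```

View pics/wrist_12.png

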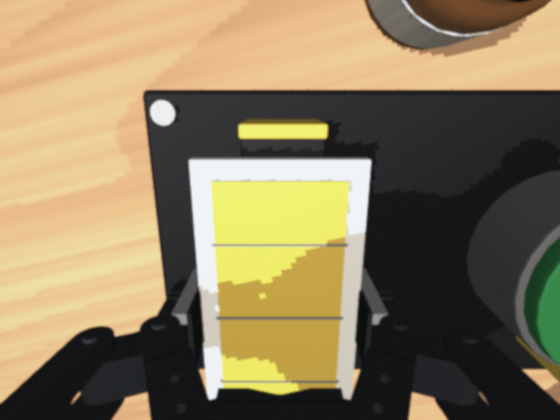

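View pics/c12.png

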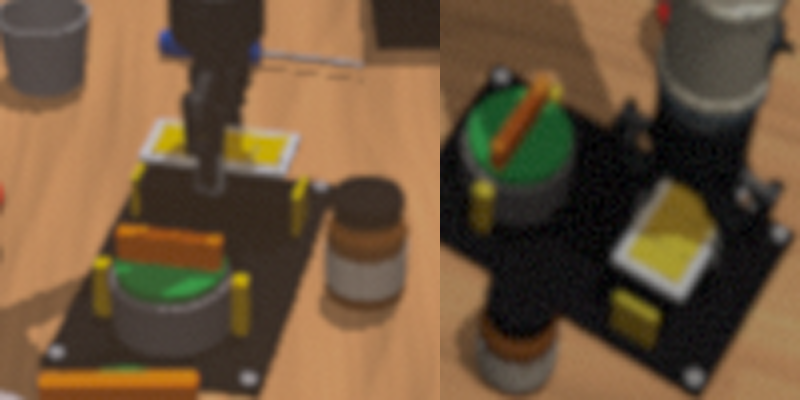

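```bash
python3 - <<'E'
from h import *; import pickle
C=camof(pickle.load(open("pics/wrist_12.pkl","rb")))
def ray(u,z):
    f,cx,cy,t,o=C; d=R.from_euler("xyz",o).apply([(u[0]-cx)/f,(u[1]-cy)/f,1]); return np.array(t)+d*(z-t[2])/d[2]
def st(p): return R.from_euler("z",.243).apply(p)
A,B=st(ray((239,138.5),46)),st(ray((328,138.5),46)); D,E=st(ray((190,158.5),74.7)),st(ray((371,158.5),74.7))
T=st(np.array([520.06,245.5,0]))
for p in(A,B,D,E,T): print(p.round(1))
print("lip-in x",(A+B)[0]/2,"mid y",(A+B)[1]/2,"board end x",(D+E)[0]/2,"mid y",(D+E)[1]/2)
print(np.arctan2(*(D-E)[:2]),np.arctan2(*(A-B)[:2]))
E
```

```text
[510.1 381.8  46. ]
[510.1 345.6  46. ]
[506.6 395.   74.7]
[506.6 335.   74.7]
[445.7 363.4   0. ]
lip-in x 510.1190584739117 mid y 363.6941459343445 board end x 506.59850402145526 mid y 365.013360794698
0.00018900495064459212 0.00018476657324044301
```

Emit:
arm_command([
  [0.0013,0.0015,0.005,0,0,0],
  [0,0,0.01,0,0,0],
  [0,0,0.006,0,0,0],
  [0,0,0.003,0,0,0],
  [0,0,0,0,0,0],
  [0,0,0,0,0,0],
])

```text
clock: 16.27
eef_pos: [517.3, 244.2, 21.4]
tcp_rot: [3.141, -0.001, -1.814]
contact_force: [0.1, -0.0, -0.7]
opening: 0.687
```

Emit:
arm_command([
  [0,0,0.002,0,0,0],
  [0,0,0.001,0,0,0],
  [0,0,0.001,0,0,0],
  [0,0,0,0,0,0],
])

```text
clock: 16.6
eef_pos: [517.5, 244.3, 17.8]
tcp_rot: [3.142, -0.0, -1.814]
contact_force: [-0.3, -0.3, -2.0]
opening: 0.694
```

```bash
python3 look.py wrist_13
```

```text
{'clock': 16.65, 'qpos': array([0.438, 0.555, 1.888, 0.   , 0.698, 2.252]), 'eef_pos': array([517.54 , 244.324,  17.882]), 'tcp_rot': array([ 3.142,  0.   , -1.814]), 'contact_force': array([-0.498,  0.134, -1.182]), 'opening': 0.6896753815588227}
```

View pics/wrist_13.png

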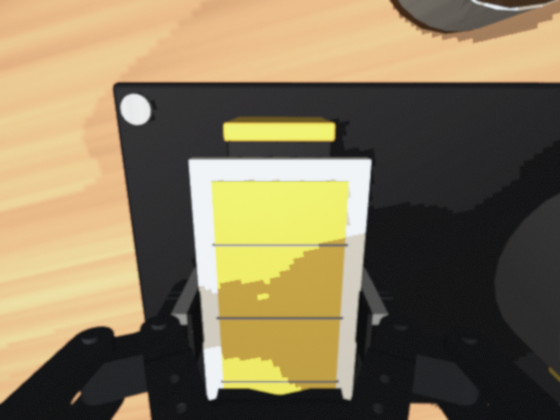

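Emit:
arm_command([
  [0,-0.001,0,0,0,0],
  [0,0,0.0005,0,0,0],
  [0,0,0.0005,0,0,0],
  [0,0,0,0,0,0],
])

```text
clock: 16.98
eef_pos: [518.8, 244.2, 17.3]
tcp_rot: [-3.141, 0.0, -1.814]
contact_force: [-1.2, -0.7, 3.3]
opening: 0.691
```

Emit:
arm_command([
  [0,0,0.0005,0,0,0],
  [0,0,0.0003,0,0,0],
  [0,0,0,0,0,0],
])

```text
clock: 17.23
eef_pos: [518.8, 244.2, 17.2]
tcp_rot: [-3.141, 0.0, -1.814]
contact_force: [-2.7, -2.0, 13.9]
opening: 0.695
```

Seated on the cradle (13.9 N up). Releasing.

Emit:
arm_command([
  [0,0,0,0,0,0],
  [0,0,0,0,0,0],
  [0,0,0,0,0,0],
  [0,0,0,0,0,0],
  [0,0,0,0,0,0],
  [0,0,0,0,0,0],
], fingers=0.085)

```text
clock: 17.73
eef_pos: [518.4, 244.1, 15.9]
tcp_rot: [3.141, -0.0, -1.814]
contact_force: [-1.2, -0.5, -0.3]
opening: 1.0
```

```bash
python3 look.py wrist_14
```

```text
{'clock': 17.7833, 'qpos': array([0.437, 0.559, 1.887, 0.   , 0.696, 2.251]), 'eef_pos': array([518.469, 244.095,  15.969]), 'tcp_rot': array([ 3.141, -0.   , -1.814]), 'contact_force': array([0.242, 0.502, 0.582]), 'opening': 0.9928814721144823}
```

View pics/wrist_14.png

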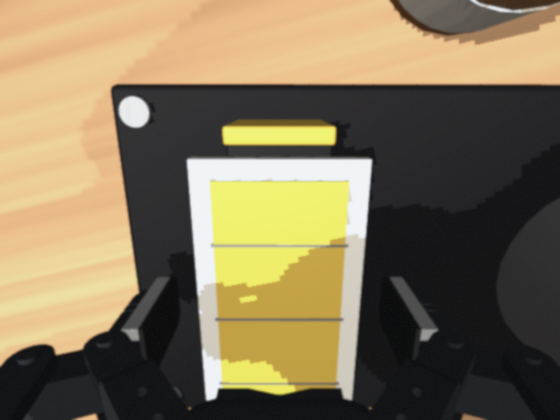

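The board is released and lies between the open fingers, and the lip gap shows at rows 144–158. Now I retract straight up.

Emit:
arm_command([
  [0,0,-0.01,0,0,0],
  [0,0,-0.02,0,0,0],
  [0,0,-0.03,0,0,0],
  [0,0,-0.04,0,0,0],
  [0,0,-0.04,0,0,0],
  [0,0,-0.04,0,0,0],
  [0,0,-0.04,0,0,0],
  [0,0,-0.03,0,0,0],
  [0,0,0,0,0,0],
  [0,0,0,0,0,0],
  [0,0,0,0,0,0],
])

```text
clock: 18.7
eef_pos: [518.0, 243.8, 265.9]
tcp_rot: [3.141, -0.0, -1.814]
contact_force: [-0.0, -0.0, 0.3]
opening: 0.997
```

```bash
python3 look.py wrist_15 side_15 scene_15;  python3 - <<'E'
import cv2
a=cv2.imread("pics/side_15.png")
cv2.imwrite("pics/c15.png",cv2.resize(a[155:235,210:310],None,fx=7,fy=7,interpolation=cv2.INTER_CUBIC))
a=cv2.imread("pics/wrist_15.png"); cv2.imwrite("pics/w15.png",cv2.resize(a[70:290,180:460],None,fx=2.7,fy=2.7,interpolation=cv2.INTER_CUBIC))
E
```

```text
{'clock': 18.85, 'qpos': array([0.437, 0.242, 1.71 , 0.   , 1.192, 2.251]), 'eef_pos': array([517.636, 243.711, 264.516]), 'tcp_rot': array([ 3.139e+00, -2.000e-03, -1.814e+00]), 'contact_force': array([ 0.799, -0.232, -0.403]), 'opening': 0.995239964999252}
```

View pics/wrist_15.png

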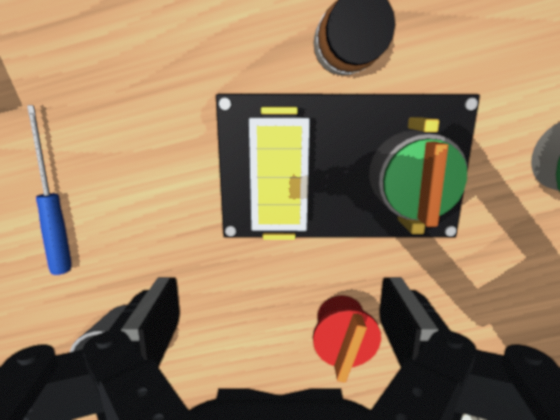

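View pics/c15.png

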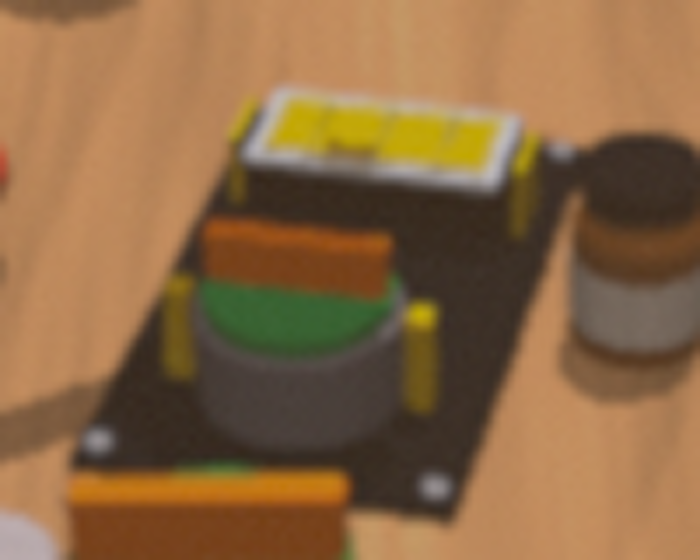

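View pics/w15.png

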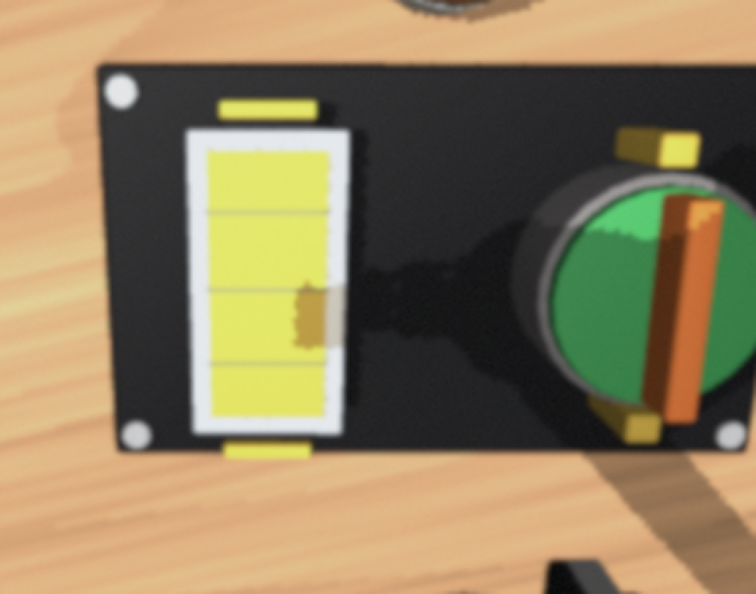

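View pics/scene_15.png

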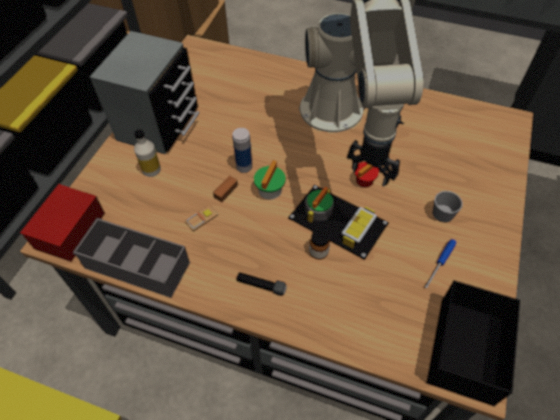

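```bash
python3 -c "
from rig import r; print(r.sign_off())"
```

```text
the job is handed in; nothing more can be done
None
```

The cup is down in the sleeve and the glue board is on the cradle. I handed the job in after about 19 s; no verdict is given.

**Lure cup:** I gripped it by its rib and twisted it about 1.13 rad clockwise while pressing it down about 19 mm. At the end it no longer moved at 58 N, well above the 39 N most it should take to slide, so I take the lid to be home. The last wrist-camera fit put the rib within about 0.01 rad of the lugs' line.

**Glue board:** I held it only by its two long edges and set it on the cradle with about 14 N of contact. The last pictures show it flat, sticky side up and parallel to the station, centred to about 0.5 mm both ways. The lip gaps are about 5 mm and 4.5 mm. I saw nothing touch the sticky face.

**Other things:** In the last scene picture they stand where they began, and the arm was clear above.

**Checks that disagreed:**
- **Cup start height:** the pictures put the cup about 15–16 mm too high at the start, but it went down about 19 mm. I relied on the force stop; the side view afterwards fits home to within about 2 mm.
- **Camera against arm position:** these differed by 1–2 mm. I corrected for that when placing the board.

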